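# Unhook the drawplate and stand it in the bin

### The arm

A 6-joint arm with a two-finger parallel gripper is mounted at the origin on a cart in front of the work surface, level with it; the furniture and walls round the work are solid. World frame = base frame: x ahead of the robot, y to its left, z up, the work surface at z = 0. Lengths are in m, angles in degrees, forces in N, time in s.
With the tool pointing down it reaches from about 0.4 to 0.825 m from the base axis. Payload 7 kg.
Tool frame: the origin (TCP) lies midway between the tips of the shut fingers; the grasp point (between the pads) lies 19 mm behind it; z points along the fingers, y is the line along which they close (so a half turn about z gives the same grasp; the last joint's range is limited). The gripper opens to 88 mm and grips with 3 to 60 N. Pads are 19 mm wide; open, the fingers measure 130 mm over their backs; the gripper's body (78 mm by 193 mm) begins 47 mm behind the grasp point.
Start: joints at [93.684, 20.546, 0.682, 0, -70.136, -16.507], TCP at [0.15, 0.658, 0.227] pointing down, gripper open.
Joint ranges: [-176.03, 176.03], [-82.01, 121.73], [-58.28, 71.71], [-173.87, 95.51], [-174.79, -0.11], [-173.66, 173.66]. Speed limits (degrees/s): [136.94, 136.94, 172.46, 180, 180, 180].

### API

Orientations are given as [roll, pitch, yaw] about the fixed x, y, z axes, in that order (R = Rz(yaw) Ry(pitch) Rx(roll)).
In Python, from plant import r gives the robot as it stands. The module is installed in compiled form; this text tells all that it offers.
- The arm moves only by the tool play_rows, never from a script. Its argument "rows" is a list of rows, each an object with "slide": the shift along the tool's x, y, z as a fraction of full scale, a list of three; "delta_rot": the turn, a rotation vector about the tool's x, y, z as a fraction of full scale, a list of three; "fingers": the opening, from -1 (shut) to 1 (fully open). In form: [{"slide": [x, y, z], "delta_rot": [rx, ry, rz], "fingers": fingers}, ...]. A call has 1 to 8 rows; each row shifts and turns the commanded pose from where the row before left it, along the tool's axes as they then stand; what a row does not reach is not made up. Full scale, the value 1, is 0.15 m for a shift and 0.08 rad for a turn. A row lasts 1/8 s, in which the tool goes at most 62.5 mm and 10.7 degrees, less where a joint would pass 70% of its speed; a pose out of reach is approached as far as the arm can. A call with a number of a shift or a turn outside -1 to 1 is refused whole. A call with a gripper value outside its range is refused whole. The fingers move at their own pace and stop on an object; "squeeze" is the grip in N (left out, the last holds). Time passes only in rows, so rows that do not move let the fingers close. It gives the time, the measured TCP pose, the force, the opening and the grip force at its end, in the units of the state.
- r.get_state(): the state, without advancing time (a new reading comes with each control period).
- r.capture(name): name is "scene" or "top" or "wrist"; returns a dict with "image" (420x560x3 uint8, blue, green, red), "fx", "fy", "cx", "cy" (pixels), "R" (3x3) and "t" (3): a world point X has camera coordinates R X + t; the wrist camera has in their place "T_tool_cam" (4x4, takes a point from camera to tool coordinates, whose origin is the TCP and whose axes are the flange's). Camera axes: x right, y down, z forward; pixel columns grow to the right and rows downward; lengths in m; the calibration is good to about 2 mm. A picture is of the moment at which its call begins: read the wrist's pose just before it. There is no depth.
- r.close_job(): hands the job in; it is judged then, once.
The state is a dict: "time_s": time; "joints": joint angles; "qd": joint speeds; "joint_torque": joint torques, N m; "tcp_pos": TCP position; "eef_rot": TCP orientation; "contact_force": force on the tool from outside, world axes, zero at the start; "moment": the same for the moment, N m; "gripper_width": finger opening in m; "gripper_force": force on a finger pad.
Only numpy, scipy, OpenCV 4.12 (cv2) and the standard library are available. Lean on these libraries where they do the work, as an engineer would, in place of code of your own. Each camera call takes 0.05 s, during which the arm holds its last target. There are 200 camera calls.

### The job

Take the grey steel drawplate off its barbed hook: raise it, tilt it and back its eye out over the barbed tip. Then lower it, eye end up, into the open green bin and let it go gently so that it stands or leans in there by itself. Leave the brass plate hanging on its own hook, and leave the green bin upright where it stands.

Things in the scene. Friction and masses are not known exactly. Their poses are not given: they have to be found in the camera images.
- drawplate: The plate to take: bright grey steel, fifteen tiny dark draw holes low down; 8 thick (x), 60 wide (y), 105 tall (z) mm, about 0.25 kg. Origin: middle of its bottom edge, z up the plate. A window (eye) 36 wide goes from z 39 to 73 (roof slopes to 66 at the sides); the plain 32 above it is to grip. It hangs by the roof on its hook's arm, across the arm, some 40 from the post.
- drawplate_eye (a point): Centre of the drawplate's eye (plate z 56 mm, 49 mm below its top edge); same axes as the plate: x along its thickness, z up.
- brass_plate: Yellow brass plate with two large dark round marks low down, hanging on the other hook; same shape, size and frame as the drawplate. To be left hanging.
- bin: Open-topped green square plastic bin, loose on the bench, 96 x 96 x 75 mm, walls and floor 4 mm thick (inside 88 x 88), 0.5 kg. Origin at the centre of its underside, z up, x and y along its sides. Ahead of it a fixed lamp shade hangs over the bench: front rim 0.58 m ahead of the robot's base, y about -0.12 m, 0.46 m above the bench; keep the wrist short of it.
- hook_stand_a: Fixed stand whose barbed hook carries the drawplate. Origin on the bench under the post. Its arm, a round bar 8 mm thick, runs level from the post 115 mm along the stand's own -x, axis 120 mm above the bench, then bends upward. Nothing but the bent-up tip rises above the arm. Blue base slab 150 x 90 x 14 mm, x -120 to +30.
- hook_stand_a_bend (a point): Where the axis of the drawplate's hook arm bends up: 115 mm from the post, height 120 mm; axes as the stand. From here the bar goes on along -x and up, 65 degrees above level, to the barb tip.
- hook_stand_a_barb (a point): End of the barb, 46 mm from the bend along the bent-up bar. The last 14 mm is an arrowhead, 13 mm thick at its back. The tip is too tall for the upright eye: lean the plate's top edge back towards the post (about 35 degrees) and move it along the bent-up bar.
- hook_stand_b: Fixed stand of the same shape and frame as hook_stand_a; the brass plate hangs on it. Which of the stands is on the left varies. Clamps and a cabinet hang over the bench behind the stands, from 0.46 m up and 0.6 m ahead of the robot's base: lift no higher than needed.
Things that resemble listed ones, but are neither listed nor needed, are in the scene too. Leave any orange or purple look-alike of the drawplate alone.

How it is judged:
By the outcome, as a careful person would: the job done as asked, in the order asked, and still so for the second after the job is handed in, with the robot touching nothing.
It also fails if it takes over 51 s, if anything falls off the work surface, if the arm or the gripper's body presses on something with over 40 N, if the wrist force passes 120 N, or if a joint passes its speed limit or range.

## Working session

There is one attempt and no reset: what is moved stays moved. The work goes in short steps, Python scripts to look and compute and a tool call to move; the robot and the scene stay as the last step left them, time stands still between calls to the robot, and variables do not carry over. Pictures are saved under pics/ and viewed, at most 10 in all, crops included, and the job is handed in when it is done.

Besides the shell and the picture viewer there is one more tool, called after "Request:" as name(argument=value, ...) on one line, values as JSON. play_rows: Moves the arm, as the interface text tells. Shift numbers are shares of 0.15 m and turn numbers shares of 0.08 rad, none past 1 either way. Its arguments: {"type":"object","properties":{"rows":{"type":"array"},"squeeze":{"type":"number"}},"required":["rows"]}

```bash
mkdir -p pics; cat > h.py <<'E'
import numpy as np, cv2, json
from plant import r
def snap(n,f):
    s=r.get_state(); c=r.capture(n); cv2.imwrite('pics/'+f+'.png',c['image'])
    d={k:np.array(v).tolist() for k,v in c.items() if k!='image'}
    d['p']=list(s['tcp_pos']); d['e']=list(s['eef_rot']); json.dump(d,open('pics/'+f+'.json','w')); return c
E
python3 - <<'E'
from h import *
for n in('scene','top','wrist'):
    c=snap(n,n+'0'); print(n,c['fx'],c['cx'],c['cy'],c.get('R'),c.get('t'),c.get('T_tool_cam'))
print(r.get_state())
a=cv2.imread('pics/scene0.png');b=cv2.imread('pics/top0.png')
E
```

```text
scene 434.56030036244925 269.32421009352316 203.0269759271979 [[-0.82841157 -0.56001279  0.01095218]
 [-0.41712748  0.60375972 -0.67932235]
 [ 0.37381672 -0.56732695 -0.73375826]] [0.51319371 0.15896393 1.36706231] None
top 542.8334672564371 287.9193135986398 214.16004016332394 [[ 0.26217472 -0.9648886   0.01595026]
 [-0.75933948 -0.21646771 -0.61363285]
 [ 0.59554006  0.14876736 -0.78943037]] [0.08125233 0.49532164 1.70351461] None
wrist 364.6611827139911 278.925465215203 211.17284177970396 None None [[ 4.64622831e-05 -9.66171851e-01 -2.57899113e-01  7.00593031e-02]
 [ 9.99999324e-01 -2.54675198e-04  1.13425073e-03  7.41186838e-04]
 [-1.16156164e-03 -2.57898992e-01  9.66171186e-01 -1.59218374e-01]
 [ 0.00000000e+00  0.00000000e+00  0.00000000e+00  1.00000000e+00]]
{'time_s': 0.15, 'joints': array([ 9.36843909e+01,  2.05805788e+01,  6.47097515e-01, -1.35526378e-02,
       -7.01361145e+01, -1.65075374e+01]), 'qd': array([-0.04426361, -0.17191067,  0.20629118,  0.12817943, -0.01607306,
        0.07181058]), 'joint_torque': array([-5.93155473e-04, -5.83276999e+01,  2.93287432e+01,  7.00103670e+00,
        8.76937323e-03, -1.11049521e-04]), 'tcp_pos': array([0.14975422, 0.65781053, 0.22586711]), 'eef_rot': array([ 1.79929652e+02, -7.55966114e-03, -1.28277547e+01]), 'contact_force': array([-0.03245937, -0.86865392, -0.41275546]), 'moment': array([-0.00218961,  0.00046164,  0.02388457]), 'gripper_force': 0.0, 'gripper_width': 0.08780109921126339}
```

View pics/scene0.png

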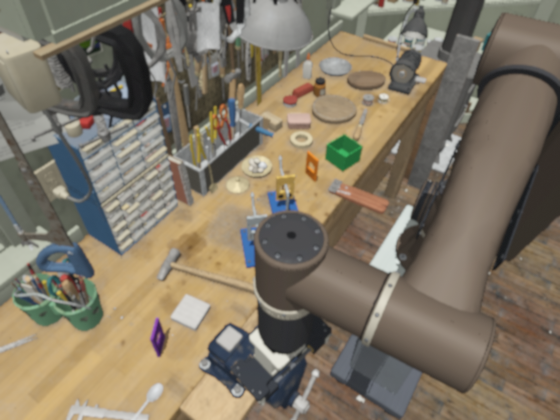

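View pics/top0.png

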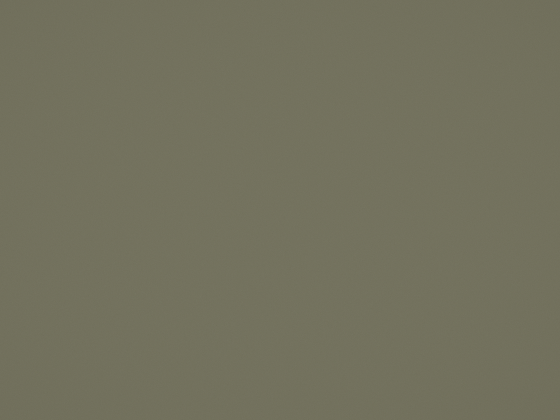

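The top camera shows only a blank surface, so it is blocked. In the scene picture the green bin is at (345,152) and the brass plate is at (285,187) on a blue stand. A second stand is at about (253,240), half hidden by the arm. The orange look-alike is at (312,165) and the purple one at (158,337).

```bash
cat >> h.py <<'E'
from scipy.spatial.transform import Rotation as Ro
def ray(f,u,v):
    d=json.load(open('pics/'+f+'.json'))
    x=np.array([(u-d['cx'])/d['fx'],(v-d['cy'])/d['fy'],1])
    if d.get('R'):
        R=np.array(d['R']);t=np.array(d['t']);return -R.T@t,R.T@x
    T=np.array(d['T_tool_cam']);W=Ro.from_euler('xyz',d['e'],degrees=True).as_matrix()
    return W@T[:3,3]+np.array(d['p']),W@T[:3,:3]@x
def atz(f,u,v,z):
    o,d=ray(f,u,v);return (o+d*(z-o[2])/d[2]).round(4)
def tri(*a):
    A=0;b=0
    for f,u,v in a:
        o,d=ray(f,u,v);d=d/np.linalg.norm(d);P=np.eye(3)-np.outer(d,d);A=A+P;b=b+P@o
    return np.linalg.solve(A,b).round(4)
E
python3 - <<'E'
from h import *
for n,u,v,z in [('bin',345,152,.04),('brass',285,187,.1),('standb',282,203,.01),('standa',255,240,.01),('stand a top',253,220,.1),('orange',312,165,.05),('purple',158,337,.05)]: print(n,atz('scene0',u,v,z))
a=cv2.imread('pics/scene0.png')[110:290,210:400];cv2.imwrite('pics/c1.png',cv2.resize(a,None,fx=3.3,fy=3.3,interpolation=3))
w=cv2.imread('pics/wrist0.png')
E
```

```text
bin [ 0.4355 -0.2352  0.04  ]
brass [0.4905 0.1014 0.1   ]
standb [0.5027 0.0951 0.01  ]
standa [0.4862 0.2788 0.01  ]
stand a top [0.4941 0.2761 0.1   ]
orange [ 0.4961 -0.0915  0.05  ]
purple [0.4908 0.7018 0.05  ]
```

View pics/c1.png

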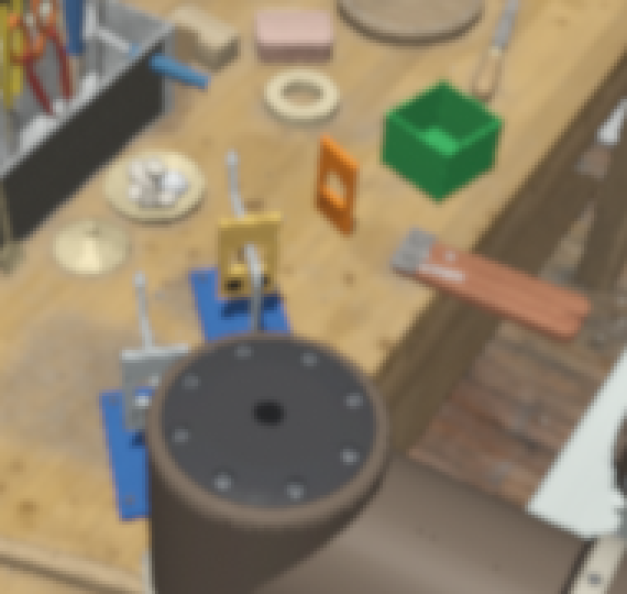

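Request:
play_rows(rows=[{"slide": [0.2,0.3,-0.15],"delta_rot": [0,0,0],"fingers": 1},{"slide": [0.28,0.3,-0.1],"delta_rot": [0,0,0],"fingers": 1},{"slide": [0.28,0.3,-0.1],"delta_rot": [0,0,0],"fingers": 1},{"slide": [0.28,0.3,-0.1],"delta_rot": [0,0,0],"fingers": 1},{"slide": [0.28,0.3,-0.1],"delta_rot": [0,0,0],"fingers": 1},{"slide": [0.28,0.3,-0.1],"delta_rot": [0,0,0],"fingers": 1},{"slide": [0.28,0.3,-0.1],"delta_rot": [0,0,0],"fingers": 1},{"slide": [0.28,0.3,-0.1],"delta_rot": [0,0,0],"fingers": 1}])

```text
time_s: 1.15
tcp_pos: [0.3833, 0.2383, 0.3533]
eef_rot: [-180.0, -0.0, -12.8]
contact_force: [1.6, 1.0, 0.6]
gripper_width: 0.0874
gripper_force: 0.0
```

```bash
python3 - <<'E'
from h import *
snap('wrist','w1');snap('scene','s1');s=r.get_state();print(s['time_s'],s['tcp_pos'],s['eef_rot'],s['joints'].round(1))
w=cv2.imread('pics/w1.png');s=cv2.imread('pics/s1.png')[120:290,200:400]
cv2.imwrite('pics/w1b.png',cv2.resize(w,(800,600),interpolation=3))
E
```

```text
1.25 [0.38501318 0.23638889 0.35471571] [-1.79870265e+02 -1.19325410e-01 -1.30999161e+01] [ 56.7  -4.9 -13.    0.1 -81.7  20.2]
```

View pics/w1b.png

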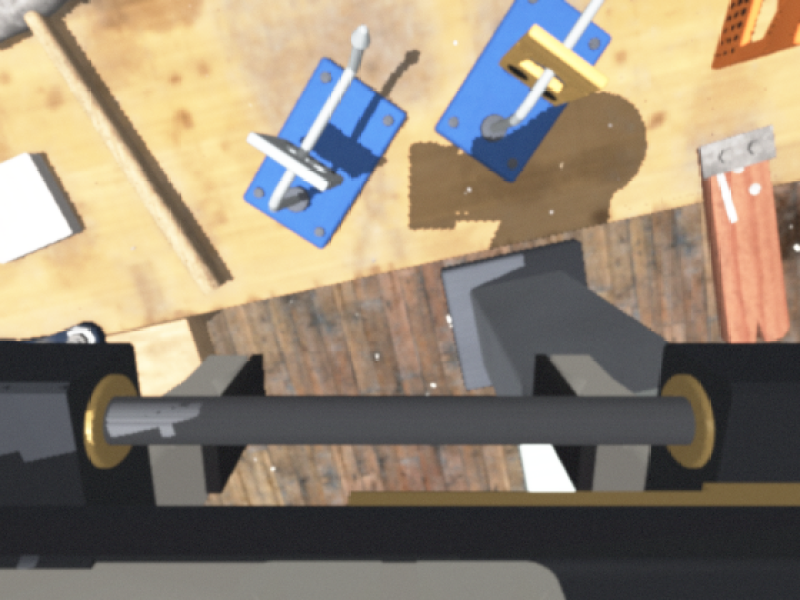

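The wrist picture (800x600) shows the grey plate with its tiny holes across the arm of the left stand at (290,160). Its barb tip is at (361,30) and the post at (283,203). The brass plate is on the right stand at (555,65).

Candidates for the plate, in the same picture:
- Grey plate at (290,160), which fits: grey steel with small holes.
- Yellow plate at (555,65), the brass one with large marks.
- Orange plate at (760,30).
- Purple plate, only in the scene picture.

```bash
cat >> h.py <<'E'
def proj(f,X):
    d=json.load(open('pics/'+f+'.json'))
    X=np.array(X,float)
    if d.get('R'): c=X@np.array(d['R']).T+np.array(d['t'])
    else:
        T=np.array(d['T_tool_cam']);W=Ro.from_euler('xyz',d['e'],degrees=True).as_matrix()
        c=((X-np.array(d['p']))@W-T[:3,3])@T[:3,:3]
    return np.c_[d['fx']*c[:,0]/c[:,2]+d['cx'],d['fy']*c[:,1]/c[:,2]+d['cy']]
E
python3 - <<'E'
from h import *
from scipy.optimize import least_squares
k=.7
L=np.array([[-120,45,14],[-120,-45,14],[30,-45,14],[30,45,14],[-134.4,0,161.7],[0,0,120]])/1e3
px=np.array([(327,57),(405,112),(322,248),(245,198),(361,30),(278,206)])*k
def W(q,L):
    c,s=np.cos(q[2]),np.sin(q[2]);return L@np.array([[c,s,0],[-s,c,0],[0,0,1]])+np.array([q[0],q[1],0])
o=least_squares(lambda q:(proj('w1',W(q,L))-px).ravel(),[.45,.25,3.5],loss='soft_l1')
print(o.x[:2],np.degrees(o.x[2]),o.fun.reshape(-1,2).round(1))
q=o.x
# plate at stand x = -40: top edge corners
for dx in(-.03,-.04,-.05):
    print(dx,(proj('w1',W(q,np.array([[dx-.004,.03,.148],[dx-.004,-.03,.148],[dx,.03,.045],[dx,-.03,.045],[-.115,0,.12]])))/k).round(0).tolist())
a=cv2.imread('pics/w1.png')[10:190,160:300];a=cv2.resize(a,None,fx=3.3,fy=3.3,interpolation=2)
s=cv2.imread('pics/s1.png')[125:245,210:370];s=cv2.resize(s,None,fx=3.3*1.5/1.8,fy=3.3*1.5/1.8,interpolation=2)
H=max(len(a),len(s));z=np.zeros((H,a.shape[1]+s.shape[1],3),np.uint8)[:600,:];z[:len(a),:a.shape[1]]=a[:600];z[:len(s),a.shape[1]:]=s;z=z[:,:800];print(z.shape);cv2.imwrite('pics/c2.png',z)
E
```

```text
[0.42569848 0.27635938] 194.52430221237375 [[ 2.000e-01 -2.000e-01]
 [-1.154e+02 -3.800e+00]
 [ 1.000e-01  3.600e+00]
 [ 1.120e+02  8.300e+00]
 [-9.900e+01 -4.900e+00]
 [ 3.980e+01  5.700e+00]]
-0.03 [[344.0, 152.0], [268.0, 194.0], [358.0, 159.0], [298.0, 191.0], [254.0, 66.0]]
-0.04 [[337.0, 138.0], [260.0, 181.0], [353.0, 148.0], [293.0, 181.0], [254.0, 66.0]]
-0.05 [[330.0, 124.0], [252.0, 167.0], [347.0, 137.0], [287.0, 170.0], [254.0, 66.0]]
(594, 800, 3)
```

View pics/c2.png

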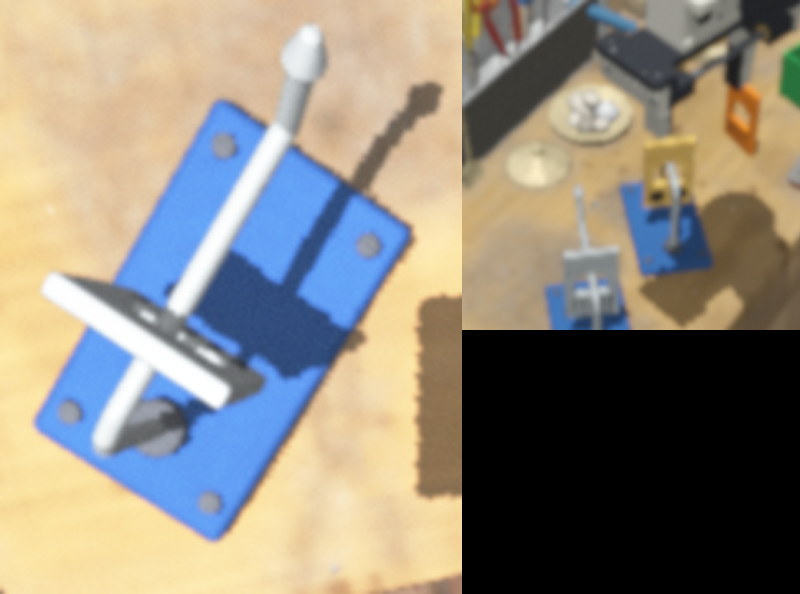

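```bash
cat >> h.py <<'E'
def W(q,L):
    c,s=np.cos(q[2]),np.sin(q[2]);return np.array(L)@np.array([[c,s,0],[-s,c,0],[0,0,1]])+np.array([q[0],q[1],0])
E
python3 - <<'E'
from h import *
from scipy.optimize import least_squares
L=np.array([[-120,-45,14],[-120,45,14],[30,45,14],[30,-45,14],[-134.4,0,161.7],[-115,0,120]])/1e3
px=np.array([(220,100),(410,235),(217,540),(37,425),(313,28),(288,135)])/3.3+[160,10]
o=least_squares(lambda q:(proj('w1',W(q,L))-px).ravel(),[.45,.25,3.5],loss='soft_l1')
q=o.x;print(q[:2],np.degrees(q[2]),o.fun.reshape(-1,2).round(1).tolist())
# plate: stand x, y, yaw offset, top z
P=np.array([(52,280),(226,399)])/3.3+[160,10]
T=.117+.004+.105-.073
print('topz',.124+.032)
for p in P:
    w=atz('w1',*p,.156);c,s=np.cos(q[2]),np.sin(q[2]);d=w[:2]-q[:2];print(w,'stand xy',c*d[0]+s*d[1],-s*d[0]+c*d[1])
d=-np.array([np.cos(q[2]),np.sin(q[2])]);print('arm dir',d,np.degrees(np.arctan2(d[1],d[0])))
# bin: scene pic
E
```

```text
[0.43968289 0.32155365] 133.84224141639467 [[-0.5, -1.8], [1.6, -1.0], [-0.2, 2.7], [-2.9, 1.1], [0.4, 2.1], [0.1, -2.0]]
topz 0.156
[0.4894 0.3119 0.156 ] stand xy -0.041400493757690275 -0.029171611274445376
[0.4467 0.2723 0.156 ] stand xy -0.04038475681359639 0.0290556871212419
arm dir [ 0.6926751  -0.72124975] -46.15775858360535
```

```bash
python3 - <<'E'
from h import *
from scipy.optimize import least_squares
L=np.array([[30,-45,14],[30,45,14],[-120,45,14]])/1e3
px=np.array([(436,130),(512,182),(611,41)])*.7
o=least_squares(lambda q:(proj('w1',W(q,L))-px).ravel(),[.5,.1,2.3]);q=o.x
print('B',q[:2],np.degrees(q[2]),o.fun.round(1),'plate/tip',W(q,[[-.04,0,.156],[-.134,0,.162]]).round(3).tolist())
L=np.array([[48,48,75],[48,-48,75],[-48,-48,75],[-48,48,75],[-48,48,0]])/1e3
px=np.array([(443,83),(503,123),(440,170),(385,138),(440,200)])/3.3+[210,110]
for y0 in(0,.8):
  def f(q):
    P=proj('scene0',W(q,L));return np.r_[(P-px)[:4].ravel()] if 0 else np.array([np.sort(np.linalg.norm(proj('scene0',W(q,L[:4]))-p,axis=1))[0] for p in px[:4]])
  o=min((least_squares(f,[.43,-.23,y]) for y in np.arange(0,1.57,.1)),key=lambda o:o.cost)
  print('bin',o.x[:2],np.degrees(o.x[2])%90,o.fun.round(1));break
s=r.get_state();p=s['tcp_pos'];Rm=Ro.from_euler('xyz',s['eef_rot'],degrees=True).as_matrix()
print('to above plate, tool axes',(Rm.T@(np.array([.468,.292,.22])-p)).round(4))
E
```

```text
B [0.46108099 0.13240855] 133.91581306880497 [-2.5 -0.1  0.   2.4  2.4 -1.8] plate/tip [[0.489, 0.104, 0.156], [0.554, 0.036, 0.162]]
bin [ 0.43161184 -0.20999811] 76.91291619452423 [2.5 2.1 2.3 3.8]
to above plate, tool axes [ 0.0679 -0.0727  0.135 ]
```

Request:
play_rows(rows=[{"slide": [0,0,0],"delta_rot": [0,0,-1],"fingers": 1},{"slide": [0,0,0],"delta_rot": [0,0,-1],"fingers": 1},{"slide": [0,0,0],"delta_rot": [0,0,-1],"fingers": 1},{"slide": [0,0,0],"delta_rot": [0,0,-1],"fingers": 1},{"slide": [0,0,0],"delta_rot": [0,0,-1],"fingers": 1},{"slide": [0,0,0],"delta_rot": [0,0,-1],"fingers": 1},{"slide": [0,0,0],"delta_rot": [0,0,-1],"fingers": 1},{"slide": [0,0,0],"delta_rot": [0,0,-1],"fingers": 1}])

```text
time_s: 2.25
tcp_pos: [0.3826, 0.2404, 0.3523]
eef_rot: [180.0, 0.0, 24.0]
contact_force: [1.1, -0.2, 0.5]
gripper_width: 0.0875
gripper_force: 0.0
```

Request:
play_rows(rows=[{"slide": [0,0,0],"delta_rot": [0,0,-1],"fingers": 1},{"slide": [0,0,0],"delta_rot": [0,0,-1],"fingers": 1},{"slide": [0,0,0],"delta_rot": [0,0,-1],"fingers": 1},{"slide": [0,0,0],"delta_rot": [0,0,-1],"fingers": 1},{"slide": [0,0,0],"delta_rot": [0,0,-0.4],"fingers": 1},{"slide": [0,0,0.2],"delta_rot": [0,0,0],"fingers": 1},{"slide": [0,0,0.2],"delta_rot": [0,0,0],"fingers": 1}])

```text
time_s: 3.12
tcp_pos: [0.3828, 0.2405, 0.2919]
eef_rot: [-180.0, -0.0, 44.0]
contact_force: [-0.1, -0.2, -0.2]
gripper_width: 0.0877
gripper_force: 0.0
```

```bash
python3 - <<'E'
from h import *
snap('wrist','w2');s=r.get_state();print(s['time_s'],s['tcp_pos'],s['eef_rot'],s['joints'].round(1))
w=cv2.imread('pics/w2.png')
cv2.imwrite('pics/w2b.png',cv2.resize(w,(800,600),interpolation=3))
E
```

```text
3.175 [0.38107933 0.23915735 0.28767899] [-179.95375931    0.3198969    43.94649847] [ 57.2  -3.3 -20.   -0.1 -73.6  76.7]
```

View pics/w2b.png

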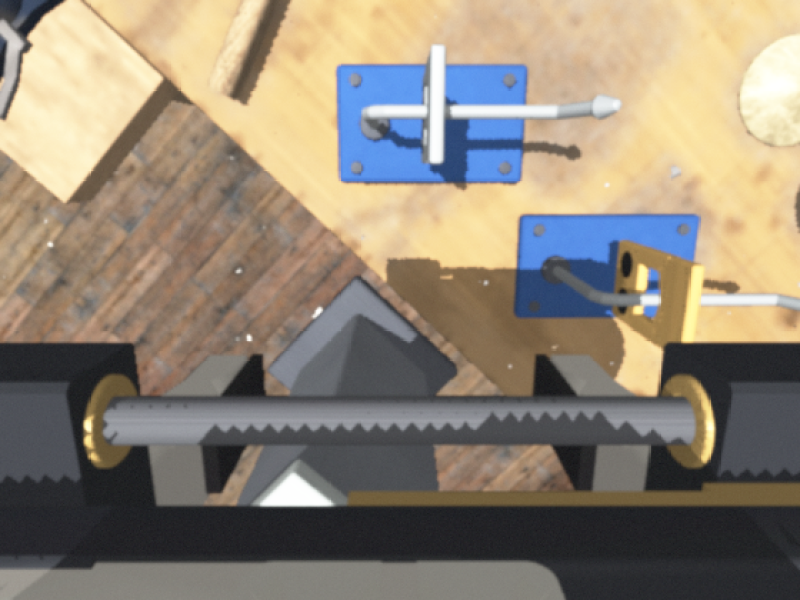

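The arm now lies along the image row direction. The plate's top edge runs from (437,45) to (437,163), and the barb tip is at (617,104).

```bash
python3 - <<'E'
from h import *
from scipy.optimize import least_squares
L=np.array([[-120,-45,14],[-120,45,14],[30,45,14],[30,-45,14],[-134.4,0,161.7],[-115,0,120]])/1e3
p1=np.array([(220,100),(410,235),(217,540),(37,425),(313,28),(288,135)])/3.3+[160,10]
p2=np.array([(526,65),(524,183),(341,184),(338,66),(619,104),(558,110)])*.7
o=least_squares(lambda q:(proj('w2',W(q,L))-p2).ravel(),[.44,.32,2.33],loss='soft_l1')
q=o.x;print(q[:2],np.degrees(q[2]),o.fun.reshape(-1,2).round(1).tolist())
o=least_squares(lambda q:np.r_[(proj('w2',W(q,L))-p2).ravel(),(proj('w1',W(q,L))-p1).ravel()],[.44,.32,2.33],loss='soft_l1')
q=o.x;print('both',q[:2],np.degrees(q[2]))
A=(438,46);B=(437,163)
m=atz('w2',437.5*.7,104.5*.7,.156);print('mid',m,atz('w2',438*.7,46*.7,.156),atz('w2',437*.7,163*.7,.156))
print('tri',tri(('w2',437*.7,163*.7),('w1',226/3.3+160,399/3.3+10)),tri(('w2',438*.7,46*.7),('w1',52/3.3+160,280/3.3+10)))
s=r.get_state();p=s['tcp_pos'];Rm=Ro.from_euler('xyz',s['eef_rot'],degrees=True).as_matrix()
print('tool axes',(Rm.T@(np.array([m[0],m[1],.128])-p)).round(4))
E
```

```text
[0.44013    0.32026635] 134.7431657817394 [[1.7, -1.3], [-0.9, -0.5], [-1.0, 0.6], [-2.3, -0.1], [0.5, -0.0], [0.6, 1.4]]
both [0.44014568 0.32057666] 134.443219208973
mid [0.4692 0.2932 0.156 ] [0.4895 0.3132 0.156 ] [0.4477 0.2721 0.156 ]
tri [0.4472 0.2721 0.1586] [0.4904 0.3136 0.1497]
tool axes [0.1018 0.0224 0.1591]
```

Request:
play_rows(rows=[{"slide": [0.33,0.075,0],"delta_rot": [0,0,0],"fingers": 1},{"slide": [0.33,0.072,0],"delta_rot": [0,0,0],"fingers": 1},{"slide": [0,0,0.35],"delta_rot": [0,0,0],"fingers": 1},{"slide": [0,0,0.35],"delta_rot": [0,0,0],"fingers": 1},{"slide": [0,0,0.25],"delta_rot": [0,0,0],"fingers": 1},{"slide": [0,0,0.14],"delta_rot": [0,0,0],"fingers": 1},{"slide": [0,0,0],"delta_rot": [0,0,0],"fingers": 1}])

```text
time_s: 4.05
tcp_pos: [0.4688, 0.2926, 0.1279]
eef_rot: [180.0, 0.2, 44.0]
contact_force: [-0.4, -0.3, 0.8]
gripper_width: 0.0878
gripper_force: 0.0
```

Request:
play_rows(rows=[{"slide": [0,0,0],"delta_rot": [0,0,0],"fingers": 0},{"slide": [0,0,0],"delta_rot": [0,0,0],"fingers": -0.4},{"slide": [0,0,0],"delta_rot": [0,0,0],"fingers": -0.7},{"slide": [0,0,0],"delta_rot": [0,0,0],"fingers": -0.8},{"slide": [0,0,0],"delta_rot": [0,0,0],"fingers": -1},{"slide": [0,0,0],"delta_rot": [0,0,0],"fingers": -1},{"slide": [0,0,0],"delta_rot": [0,0,0],"fingers": -1}], squeeze=30)

```text
time_s: 4.92
tcp_pos: [0.4694, 0.2932, 0.1291]
eef_rot: [180.0, 0.0, 44.0]
contact_force: [-0.6, -0.4, -0.2]
gripper_width: 0.0234
gripper_force: 0.0
```

```bash
python3 - <<'E'
from h import *
snap('wrist','w3');snap('scene','s3');s=r.get_state();print(s)
w=cv2.imread('pics/w3.png');a=cv2.imread('pics/s3.png')[150:290,200:340]
z=np.zeros((420,800,3),np.uint8);z[:315,:420]=cv2.resize(w,(420,315));z[:380,420:]=cv2.resize(a,(380,380),interpolation=2)
cv2.imwrite('pics/c3.png',z)
E
```

```text
{'time_s': 5.025, 'joints': array([ 5.22611283e+01,  1.40576075e+01, -2.23617568e+01,  5.65942104e-04,
       -5.35873136e+01,  8.17526025e+01]), 'qd': array([ 0.07903914, -0.21043198, -0.12863438, -0.01199682, -0.01428331,
        0.03105164]), 'joint_torque': array([-3.25991859e-03, -4.51952755e+01,  2.51674300e+01,  5.90212271e+00,
        8.17982946e-02, -1.40349593e-04]), 'tcp_pos': array([0.46942611, 0.29314455, 0.12910872]), 'eef_rot': array([1.79998591e+02, 6.54350633e-03, 4.40140667e+01]), 'contact_force': array([-0.35778827, -0.38330306,  0.81813533]), 'moment': array([-0.09046978, -0.07238582,  0.03571378]), 'gripper_force': 0.0, 'gripper_width': 0.015487353532795598}
```

View pics/c3.png

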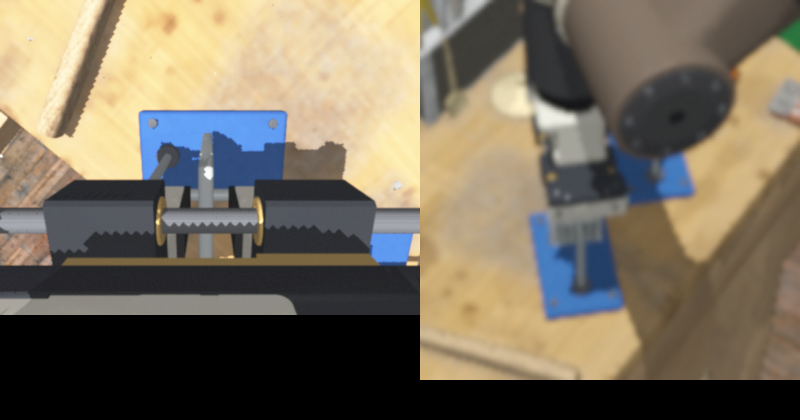

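The pads straddle the plate (plate at (208,200) between the fingers) and are still closing.

Request:
play_rows(rows=[{"slide": [0,0,0],"delta_rot": [0,0,0],"fingers": -1},{"slide": [0,0,0],"delta_rot": [0,0,0],"fingers": -1},{"slide": [0,0,0],"delta_rot": [0,0,0],"fingers": -1},{"slide": [0,0,0],"delta_rot": [0,0,0],"fingers": -1}])

```text
time_s: 5.52
tcp_pos: [0.4695, 0.2933, 0.1292]
eef_rot: [-180.0, -0.0, 44.0]
contact_force: [-1.7, 1.2, 0.5]
gripper_width: 0.0078
gripper_force: 30.0
```

Request:
play_rows(rows=[{"slide": [0,0,-0.03],"delta_rot": [0,0,0],"fingers": -1},{"slide": [0,0,-0.03],"delta_rot": [0,0,0],"fingers": -1},{"slide": [0,0,-0.03],"delta_rot": [0,0,0],"fingers": -1},{"slide": [0,0,0],"delta_rot": [0,0,0],"fingers": -1}])

```text
time_s: 6.02
tcp_pos: [0.4696, 0.2933, 0.1431]
eef_rot: [-180.0, -0.0, 44.0]
contact_force: [0.2, -0.5, -1.3]
gripper_width: 0.0081
gripper_force: 30.0
```

Request:
play_rows(rows=[{"slide": [0,0.11,0],"delta_rot": [0,0,0],"fingers": -1},{"slide": [0,0.11,0],"delta_rot": [0,0,0],"fingers": -1},{"slide": [0,0.09,0],"delta_rot": [0,0,0],"fingers": -1},{"slide": [0,0,0],"delta_rot": [-0.6,0,0],"fingers": -1},{"slide": [0,0,0],"delta_rot": [-0.8,0,0],"fingers": -1},{"slide": [0,0,0],"delta_rot": [-0.8,0,0],"fingers": -1},{"slide": [0,0,0],"delta_rot": [-0.8,0,0],"fingers": -1}])

```text
time_s: 6.9
tcp_pos: [0.5023, 0.2592, 0.1427]
eef_rot: [166.1, -0.0, 44.0]
contact_force: [-0.7, -0.4, -3.3]
gripper_width: 0.008
gripper_force: 30.0
```

Request:
play_rows(rows=[{"slide": [0,0,0],"delta_rot": [-1,0,0],"fingers": -1},{"slide": [0,0,0],"delta_rot": [-1,0,0],"fingers": -1},{"slide": [0,0,0],"delta_rot": [-1,0,0],"fingers": -1},{"slide": [0,0,0],"delta_rot": [-1,0,0],"fingers": -1},{"slide": [0,0,0],"delta_rot": [-1,0,0],"fingers": -1},{"slide": [0,0,0],"delta_rot": [0,0,0],"fingers": -1}])

```text
time_s: 7.65
tcp_pos: [0.5017, 0.2596, 0.1417]
eef_rot: [143.3, 0.1, 44.1]
contact_force: [0.5, -0.1, -3.1]
gripper_width: 0.0077
gripper_force: 30.0
```

```bash
cat >> h.py <<'E'
Q=[.44014,.32058,np.radians(134.44)]
def st(v=1):
    s=r.get_state();p=s['tcp_pos'];Rm=Ro.from_euler('xyz',s['eef_rot'],degrees=True).as_matrix()
    a=-np.array([np.cos(Q[2]),np.sin(Q[2]),0]);b=np.array([a[1],-a[0],0])
    o=np.array([Q[0],Q[1],0]);E=p+.022*Rm[:,2]
    print('t',s['time_s'],'tcp',p.round(4),s['eef_rot'].round(1),'j',s['joints'].round(0),'F',s['contact_force'].round(1))
    f=lambda x:[round(float(k)*1e3,1) for k in((x-o)@a,(x-o)@b,x[2])]
    print('stand s,lat,z: TCP',f(p),'eye',f(E),'lean',np.degrees(np.arccos(-Rm[2,2])).round(1));return s,p,Rm,a,b,o
E
python3 -c "
from h import *
st()"
```

```text
t 7.65 tcp [0.5017 0.2596 0.1417] [1.433e+02 1.000e-01 4.410e+01] j [ 66.  17. -42.  42. -55.  36.] F [ 0.5 -0.1 -3.1]
stand s,lat,z: TCP [86.6, -1.2, 141.7] eye [99.8, -1.1, 124.1] lean 36.7
```

Request:
play_rows(rows=[{"slide": [0,0.067,0.067],"delta_rot": [0,0,0],"fingers": -1},{"slide": [0,0.075,-0.039],"delta_rot": [0,0,0],"fingers": -1},{"slide": [0,0.075,-0.039],"delta_rot": [0,0,0],"fingers": -1},{"slide": [0,0.075,-0.039],"delta_rot": [0,0,0],"fingers": -1},{"slide": [0,0,0],"delta_rot": [0,0,0],"fingers": -1}])

```text
time_s: 8.28
tcp_pos: [0.5235, 0.238, 0.1762]
eef_rot: [143.4, -0.1, 44.0]
contact_force: [-0.5, 0.0, -3.0]
gripper_width: 0.0075
gripper_force: 30.0
```

```bash
python3 - <<'E'
from h import *
st();snap('scene','s4');snap('wrist','w4')
a=cv2.imread('pics/s4.png')[150:290,200:340];w=cv2.imread('pics/w4.png')
z=np.zeros((400,800,3),np.uint8);z[:315,:420]=cv2.resize(w,(420,315));z[:380,420:]=cv2.resize(a,(380,380),interpolation=2)
cv2.imwrite('pics/c4.png',z)
E
```

```text
t 8.275 tcp [0.5235 0.238  0.1762] [ 1.434e+02 -1.000e-01  4.400e+01] j [ 63.  14. -40.  42. -57.  41.] F [-0.5  0.  -3. ]
stand s,lat,z: TCP [117.4, -1.7, 176.2] eye [130.5, -1.6, 158.5] lean 36.6
```

View pics/c4.png

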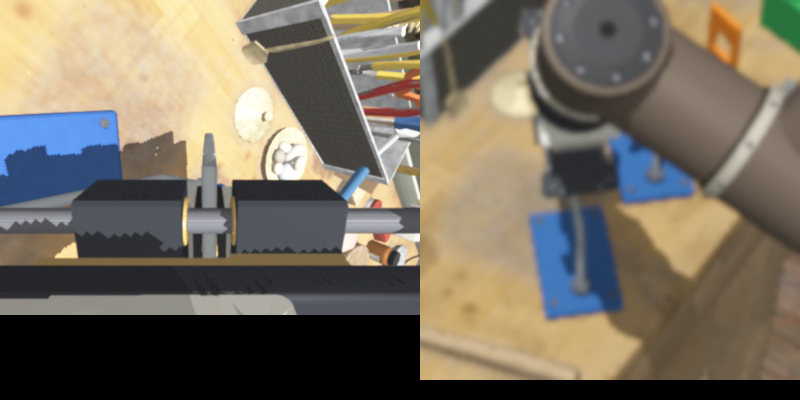

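The plate is on the bent bar with no contact force beyond its weight, and the blue stand and post are clear in the view. I'll continue off the tip.

Request:
play_rows(rows=[{"slide": [0,0.075,-0.039],"delta_rot": [0,0,0],"fingers": -1},{"slide": [0,0.075,-0.039],"delta_rot": [0,0,0],"fingers": -1},{"slide": [0,0.075,-0.039],"delta_rot": [0,0,0],"fingers": -1},{"slide": [0,0.08,-0.045],"delta_rot": [0,0,0],"fingers": -1},{"slide": [0,0.09,-0.05],"delta_rot": [0,0,0],"fingers": -1},{"slide": [0,0.11,-0.09],"delta_rot": [0,0,0],"fingers": -1},{"slide": [0,0.09,-0.12],"delta_rot": [0,0,0],"fingers": -1},{"slide": [0,0,0],"delta_rot": [0,0,0],"fingers": -1}])

```text
time_s: 9.38
tcp_pos: [0.5471, 0.2139, 0.2808]
eef_rot: [143.4, -0.2, 44.0]
contact_force: [0.3, -0.9, -3.4]
gripper_width: 0.0077
gripper_force: 30.0
```

```bash
python3 - <<'E'
from h import *
st()
E
```

```text
t 9.375 tcp [0.5471 0.2139 0.2808] [143.4  -0.2  44. ] j [ 60.   9. -32.  39. -67.  53.] F [ 0.3 -0.9 -3.4]
stand s,lat,z: TCP [151.1, -1.7, 280.8] eye [164.2, -1.6, 263.2] lean 36.6
```

Request:
play_rows(rows=[{"slide": [0,0,0],"delta_rot": [1,0,0],"fingers": -1},{"slide": [0,0,0],"delta_rot": [1,0,0],"fingers": -1},{"slide": [0,0,0],"delta_rot": [1,0,0],"fingers": -1},{"slide": [0,0,0],"delta_rot": [1,0,0],"fingers": -1},{"slide": [0,0,0],"delta_rot": [1,0,0],"fingers": -1},{"slide": [0,0,0],"delta_rot": [1,0,0],"fingers": -1},{"slide": [0,0,0],"delta_rot": [1,0,0],"fingers": -1},{"slide": [0,0,0],"delta_rot": [1,0,0],"fingers": -1}])

```text
time_s: 10.38
tcp_pos: [0.5461, 0.2131, 0.278]
eef_rot: [-179.8, 0.1, 44.0]
contact_force: [0.3, -0.2, -2.6]
gripper_width: 0.0076
gripper_force: 30.0
```

```bash
python3 - <<'E'
from h import *
st()
E
```

```text
t 10.375 tcp [0.5461 0.2131 0.278 ] [-1.798e+02  1.000e-01  4.400e+01] j [ 40.  11.  -6.  -0. -73.  94.] F [ 0.3 -0.2 -2.6]
stand s,lat,z: TCP [150.9, -0.3, 278.0] eye [150.9, -0.3, 256.0] lean 0.2
```

Request:
play_rows(rows=[{"slide": [-0.3,0.13,0],"delta_rot": [0,0,0],"fingers": -1},{"slide": [-0.34,0.152,0],"delta_rot": [0,0,0],"fingers": -1},{"slide": [-0.34,0.152,0],"delta_rot": [0,0,0],"fingers": -1},{"slide": [-0.34,0.152,0],"delta_rot": [0,0,0],"fingers": -1},{"slide": [-0.34,0.152,0],"delta_rot": [0,0,0],"fingers": -1},{"slide": [-0.34,0.152,0],"delta_rot": [0,0,0],"fingers": -1},{"slide": [-0.34,0.152,0],"delta_rot": [0,0,0],"fingers": -1},{"slide": [0,0,0],"delta_rot": [0,0,1],"fingers": -1}])

```text
time_s: 11.38
tcp_pos: [0.4002, -0.1458, 0.2783]
eef_rot: [-180.0, 0.1, 39.1]
contact_force: [1.1, 0.8, -2.2]
gripper_width: 0.0077
gripper_force: 30.0
```

Request:
play_rows(rows=[{"slide": [0,0,0],"delta_rot": [0,0,1],"fingers": -1},{"slide": [0,0,0],"delta_rot": [0,0,1],"fingers": -1},{"slide": [0,0,0],"delta_rot": [0,0,1],"fingers": -1},{"slide": [0,0,0],"delta_rot": [0,0,1],"fingers": -1},{"slide": [0,0,0],"delta_rot": [0,0,1],"fingers": -1},{"slide": [0,0,0],"delta_rot": [0,0,1],"fingers": -1},{"slide": [0,0,0],"delta_rot": [0,0,1],"fingers": -1},{"slide": [0,0,0],"delta_rot": [0,0,1],"fingers": -1}])

```text
time_s: 12.38
tcp_pos: [0.4019, -0.1431, 0.278]
eef_rot: [180.0, 0.1, 2.6]
contact_force: [-0.4, 0.7, -3.2]
gripper_width: 0.0078
gripper_force: 30.0
```

```bash
python3 - <<'E'
from h import *
st();snap('wrist','w5');snap('scene','s5')
a=cv2.imread('pics/s5.png')[90:230,240:440];w=cv2.imread('pics/w5.png')
z=np.zeros((600,800,3),np.uint8);z[:420,:560]=w;z[420:,:257]=cv2.resize(a,(257,180),interpolation=2)
cv2.imwrite('pics/c5.png',z[:,:560])
E
```

```text
t 12.375 tcp [ 0.4019 -0.1431  0.278 ] [1.8e+02 1.0e-01 2.6e+00] j [  7.  -6. -23.  -0. -72.  85.] F [-0.4  0.7 -3.2]
stand s,lat,z: TCP [304.3, 351.9, 278.0] eye [304.3, 351.9, 256.0] lean 0.1
```

View pics/c5.png

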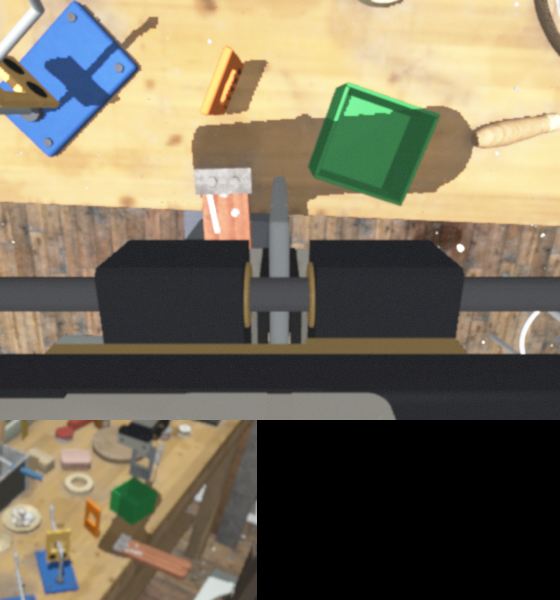

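The wrist view shows the open green bin empty, with rim corners near (345,84), (438,114), (403,205) and (312,168). The brass plate is still on its hook at (25,90) and the drawplate is held at (280,250). I'll fit the bin outline with image code.

```bash
cat >> h.py <<'E'
from scipy.optimize import minimize
def fitbin(f,q0,box):
    im=cv2.imread('pics/'+f+'.png');hsv=cv2.cvtColor(im,cv2.COLOR_BGR2HSV)
    m=cv2.inRange(hsv,(50,110,30),(85,255,255));x0,y0,x1,y1=box;k=np.zeros_like(m);k[y0:y1,x0:x1]=m[y0:y1,x0:x1]
    n,lab,stt,_=cv2.connectedComponentsWithStats(k);i=1+stt[1:,4].argmax();c=(lab==i).astype(np.uint8)
    h=cv2.convexHull(cv2.findContours(c,0,1)[0][0]);M=np.zeros_like(m);cv2.fillConvexPoly(M,h,255)
    L=np.array([[a,b,z] for a in(-.048,.048) for b in(-.048,.048) for z in(0,.075)])
    def cost(q):
        p=cv2.convexHull((proj(f,W(q,L))*16).astype(np.float32)).astype(np.int32);S=np.zeros_like(m);cv2.fillConvexPoly(S,p,255,shift=4)
        return 1-(M&S>0).sum()/(M|S>0).sum()
    o=min((minimize(cost,[*q0,y],method='Nelder-Mead',options=dict(initial_simplex=[[*q0,y],[q0[0]+.02,q0[1],y],[q0[0],q0[1]+.02,y],[*q0,y+.3]])) for y in(-.5,-.1,.3,.7)),key=lambda o:o.fun)
    return o.x[:2].round(4),(np.degrees(o.x[2])+45)%90-45,o.fun,stt[i].tolist()
E
python3 - <<'E'
from h import *
print(fitbin('w5',(.45,-.21),(290,60,460,230)));print(fitbin('scene0',(.44,-.22),(300,120,400,190)));print(fitbin('s5',(.44,-.22),(300,120,400,190)))
E
```

```text
(array([ 0.4442, -0.2372]), np.float64(-15.964538864663997), np.float64(0.051186250700541724), [310, 83, 129, 121, 9969])
(array([ 0.442 , -0.2346]), np.float64(-0.5908961069749097), np.float64(0.14343845371312314), [326, 136, 35, 34, 813])
(array([ 0.4403, -0.2306]), np.float64(-0.7883927860859572), np.float64(0.13420787083753782), [326, 136, 36, 35, 828])
```

Request:
play_rows(rows=[{"slide": [0,0,0],"delta_rot": [0,0,1],"fingers": -1},{"slide": [0,0,0],"delta_rot": [0,0,1],"fingers": -1},{"slide": [0,0,0],"delta_rot": [0,0,1],"fingers": -1},{"slide": [0,0,0],"delta_rot": [0,0,1],"fingers": -1},{"slide": [0,0,0],"delta_rot": [0,0,0],"fingers": -1}])

```text
time_s: 13.1
tcp_pos: [0.4023, -0.143, 0.2785]
eef_rot: [180.0, 0.0, -15.5]
contact_force: [-0.3, -0.3, -2.7]
gripper_width: 0.0082
gripper_force: 30.0
```

```bash
python3 - <<'E'
from h import *
s,p,Rm,*_=st();snap('wrist','w6');f=fitbin('w6',(.445,-.237),(200,20,540,235));print(f)
b=np.array([*f[0],0]);yb=np.radians(f[1]);ty=np.array([np.sin(yb),-np.cos(yb),0])
t=b-.036*ty+[0,0,.17];print(t,((Rm.T@(t-p))/.15).round(3))
E
```

```text
t 13.1 tcp [ 0.4023 -0.143   0.2785] [180.    0.  -15.5] j [  7.  -6. -23.  -0. -72.  67.] F [-0.3 -0.3 -2.7]
stand s,lat,z: TCP [304.5, 351.5, 278.5] eye [304.5, 351.6, 256.5] lean 0.1
(array([ 0.4443, -0.2362]), np.float64(-15.445771888533656), np.float64(0.04604475550234832), [306, 66, 108, 101, 10209])
[ 0.45388774 -0.20150021  0.17      ] [0.436 0.284 0.723]
```

Request:
play_rows(rows=[{"slide": [0.218,0.142,0],"delta_rot": [0,0,0],"fingers": -1},{"slide": [0.218,0.142,0],"delta_rot": [0,0,0],"fingers": -1},{"slide": [0,0,0.36],"delta_rot": [0,0,0],"fingers": -1},{"slide": [0,0,0.36],"delta_rot": [0,0,0],"fingers": -1},{"slide": [0,0,0],"delta_rot": [-0.9,0,0],"fingers": -1},{"slide": [0,0,0],"delta_rot": [-0.85,0,0],"fingers": -1},{"slide": [0,0,0],"delta_rot": [0,0,0],"fingers": -1}])

```text
time_s: 14.02
tcp_pos: [0.454, -0.2009, 0.1703]
eef_rot: [171.9, 0.1, -15.3]
contact_force: [0.0, -0.4, -2.1]
gripper_width: 0.008
gripper_force: 30.0
```

```bash
python3 - <<'E'
from h import *
s,p,Rm,*_=st();snap('wrist','w7');print(fitbin('w7',(.445,-.237),(200,20,540,400)))
b=np.array([.4443,-.2362,0]);yb=np.radians(-15.5);ty=np.array([np.sin(yb),-np.cos(yb),0])
t=b-.036*ty+[0,0,.09];print(((Rm.T@(t-p))/.15).round(3))
E
```

```text
t 14.025 tcp [ 0.454  -0.2009  0.1703] [ 1.719e+02  1.000e-01 -1.530e+01] j [  5.   6. -31.   9. -57.  65.] F [ 0.  -0.4 -2.1]
stand s,lat,z: TCP [382.0, 355.2, 170.3] eye [383.6, 357.9, 148.5] lean 8.1
(array([ 0.4447, -0.2363]), np.float64(-15.81298493850813), np.float64(0.22139950260004526), [241, 140, 135, 108, 12025])
[ 0.001 -0.071  0.53 ]
```

Request:
play_rows(rows=[{"slide": [0,-0.019,0.132],"delta_rot": [0,0,0],"fingers": -1},{"slide": [0,-0.019,0.132],"delta_rot": [0,0,0],"fingers": -1},{"slide": [0,-0.019,0.132],"delta_rot": [0,0,0],"fingers": -1},{"slide": [0,-0.015,0.11],"delta_rot": [0,0,0],"fingers": -1},{"slide": [0,-0.002,0.02],"delta_rot": [0,0,0],"fingers": -1},{"slide": [0,0,0],"delta_rot": [0,0,0],"fingers": -1}])

```text
time_s: 14.82
tcp_pos: [0.4546, -0.2018, 0.0916]
eef_rot: [172.0, -0.0, -15.6]
contact_force: [0.2, -0.4, -1.9]
gripper_width: 0.0079
gripper_force: 30.0
```

Request:
play_rows(rows=[{"slide": [0,-0.002,0.015],"delta_rot": [0,0,0],"fingers": -1},{"slide": [0,-0.002,0.015],"delta_rot": [0,0,0],"fingers": -1},{"slide": [0,0,0],"delta_rot": [0,0,0],"fingers": -1}])

```text
time_s: 15.2
tcp_pos: [0.4542, -0.2015, 0.0867]
eef_rot: [172.0, -0.0, -15.6]
contact_force: [-0.5, -0.4, -2.0]
gripper_width: 0.0078
gripper_force: 30.0
```

Request:
play_rows(rows=[{"slide": [0,-0.0015,0.01],"delta_rot": [0,0,0],"fingers": -1},{"slide": [0,-0.0015,0.01],"delta_rot": [0,0,0],"fingers": -1},{"slide": [0,0,0],"delta_rot": [0,0,0],"fingers": -1}])

```text
time_s: 15.58
tcp_pos: [0.4541, -0.2015, 0.0835]
eef_rot: [172.0, 0.0, -15.6]
contact_force: [-0.8, -0.6, -3.2]
gripper_width: 0.0081
gripper_force: 30.0
```

Request:
play_rows(rows=[{"slide": [0,-0.001,0.007],"delta_rot": [0,0,0],"fingers": -1},{"slide": [0,0,0],"delta_rot": [0,0,0],"fingers": -1}])

```text
time_s: 15.82
tcp_pos: [0.4542, -0.2015, 0.0825]
eef_rot: [172.0, 0.0, -15.6]
contact_force: [-0.2, 0.6, -2.8]
gripper_width: 0.0078
gripper_force: 30.0
```

Request:
play_rows(rows=[{"slide": [0,-0.001,0.007],"delta_rot": [0,0,0],"fingers": -1},{"slide": [0,0,0],"delta_rot": [0,0,0],"fingers": -1}])

```text
time_s: 16.08
tcp_pos: [0.4545, -0.2016, 0.0818]
eef_rot: [172.0, -0.0, -15.6]
contact_force: [-0.4, 0.3, 1.3]
gripper_width: 0.0078
gripper_force: 30.0
```

Request:
play_rows(rows=[{"slide": [0,-0.001,0.007],"delta_rot": [0,0,0],"fingers": -1},{"slide": [0,0,0],"delta_rot": [0,0,0],"fingers": -1}])

```text
time_s: 16.32
tcp_pos: [0.4549, -0.2017, 0.0816]
eef_rot: [172.0, -0.1, -15.5]
contact_force: [-2.4, 1.6, 11.4]
gripper_width: 0.0078
gripper_force: 30.0
```

Contact with the bin floor. I'll ease off slightly and open in small steps.

Request:
play_rows(rows=[{"slide": [0,0,-0.006],"delta_rot": [0,0,0],"fingers": -1},{"slide": [0,0,0],"delta_rot": [0,0,0],"fingers": -0.8},{"slide": [0,0,0],"delta_rot": [0,0,0],"fingers": -0.77},{"slide": [0,0,0],"delta_rot": [0,0,0],"fingers": -0.74},{"slide": [0,0,0],"delta_rot": [0,0,0],"fingers": -0.7},{"slide": [0,0,0],"delta_rot": [0,0,0],"fingers": -0.66},{"slide": [0,0,0],"delta_rot": [0,0,0],"fingers": -0.62},{"slide": [0,0,0],"delta_rot": [0,0,0],"fingers": -0.58}], squeeze=5)

```text
time_s: 17.32
tcp_pos: [0.4543, -0.2014, 0.0813]
eef_rot: [172.0, 0.0, -15.6]
contact_force: [-0.5, 0.9, -0.5]
gripper_width: 0.0179
gripper_force: 0.1
```

Request:
play_rows(rows=[{"slide": [0,0,0],"delta_rot": [0,0,0],"fingers": -0.54},{"slide": [0,0,0],"delta_rot": [0,0,0],"fingers": -0.5},{"slide": [0,0,0],"delta_rot": [0,0,0],"fingers": -0.5},{"slide": [0,0,0],"delta_rot": [0,0,0],"fingers": -0.5}])

```text
time_s: 17.82
tcp_pos: [0.4543, -0.2014, 0.0813]
eef_rot: [172.0, -0.0, -15.6]
contact_force: [-0.2, 0.5, 1.0]
gripper_width: 0.0216
gripper_force: 0.1
```

```bash
python3 - <<'E'
from h import *
s,*_=st();print(s['gripper_width'],s['gripper_force']);snap('wrist','w8')
E
```

```text
t 17.825 tcp [ 0.4543 -0.2014  0.0813] [172.   -0.  -15.6] j [  5.  12. -38.  11. -43.  62.] F [-0.2  0.5  1. ]
stand s,lat,z: TCP [382.6, 355.3, 81.3] eye [384.1, 358.0, 59.6] lean 8.0
0.021596996865348515 0.08472729474306107
```

Request:
play_rows(rows=[{"slide": [0,0,0],"delta_rot": [0,0,0],"fingers": -0.45},{"slide": [0,0,0],"delta_rot": [0,0,0],"fingers": -0.4},{"slide": [0,0,0],"delta_rot": [0,0,0],"fingers": -0.35},{"slide": [0,0,0],"delta_rot": [0,0,0],"fingers": -0.3},{"slide": [0,0,0],"delta_rot": [0,0,0],"fingers": -0.25},{"slide": [0,0,0],"delta_rot": [0,0,0],"fingers": -0.2},{"slide": [0,0,0],"delta_rot": [0,0,0],"fingers": -0.2},{"slide": [0,0,0],"delta_rot": [0,0,0],"fingers": -0.2}])

```text
time_s: 18.88
tcp_pos: [0.4543, -0.2014, 0.0814]
eef_rot: [172.0, -0.0, -15.6]
contact_force: [-0.0, 0.3, -0.4]
gripper_width: 0.035
gripper_force: 0.0
```

Request:
play_rows(rows=[{"slide": [0,0,-0.04],"delta_rot": [0,0,0],"fingers": -0.2},{"slide": [0,0,-0.05],"delta_rot": [0,0,0],"fingers": -0.2},{"slide": [0,0,-0.08],"delta_rot": [0,0,0],"fingers": -0.2},{"slide": [0,0,-0.1],"delta_rot": [0,0,0],"fingers": -0.2},{"slide": [0,0,-0.2],"delta_rot": [0,0,0],"fingers": -0.2},{"slide": [-0.2,0,-0.3],"delta_rot": [0,0,0],"fingers": -0.2},{"slide": [-0.2,0,-0.2],"delta_rot": [0,0,0],"fingers": -0.2},{"slide": [0,0,0],"delta_rot": [0,0,0],"fingers": -0.2}])

```text
time_s: 19.88
tcp_pos: [0.4021, -0.1651, 0.2288]
eef_rot: [172.1, -0.3, -15.5]
contact_force: [1.3, 0.1, 0.7]
gripper_width: 0.0355
gripper_force: 0.0
```

```bash
python3 - <<'E'
from h import *
s,*_=st();print(s['gripper_width']);snap('wrist','w9');snap('scene','s9')
a=cv2.imread('pics/s9.png')[110:230,240:380];w=cv2.imread('pics/w9.png')
z=np.zeros((600,800,3),np.uint8);z[:300,:400]=cv2.resize(w,(400,300));z[:343,400:]=cv2.resize(a,(400,343),interpolation=2)
z[300:600,:400]=cv2.resize(w[20:230,150:430],(400,300),interpolation=2)
cv2.imwrite('pics/c9.png',z)
E
```

```text
t 19.875 tcp [ 0.4021 -0.1651  0.2288] [172.1  -0.3 -15.5] j [ 11.  -3. -32.   8. -65.  60.] F [1.3 0.1 0.7]
stand s,lat,z: TCP [320.2, 367.3, 228.8] eye [321.8, 369.8, 207.0] lean 7.9
0.03545221024285025
```

View pics/c9.png

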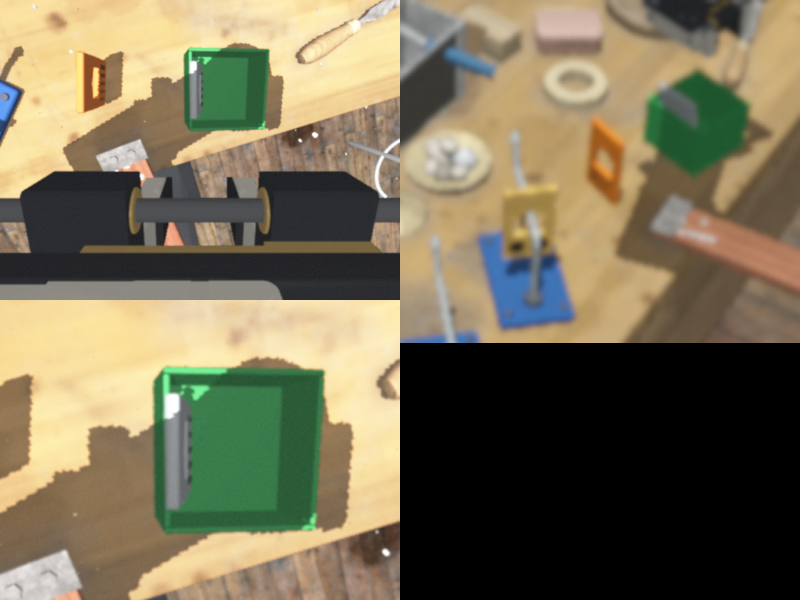

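The drawplate leans eye end up against the near wall of the upright bin (grey strip at (175,450) in the crop, top edge above the rim at (680,105) in the scene view). The brass plate still hangs at (530,225).

```bash
python3 -c "
from plant import r
print(r.close_job())"
```

```text
the job is handed in; nothing more can be done
None
```

The drawplate is off its hook and leaning, eye end up, inside the upright green bin; the brass plate still hangs on its hook, and the job was handed in at about 20 s.

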